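# Load a battery cell into the test drawer, close its nest and slide it home

## Robot

A 7-joint arm with a two-finger parallel gripper is mounted at the origin on the work surface. World frame = base frame: x ahead of the robot, y to its left, z up, the work surface at z = 0. Lengths are in m, angles in degrees, forces in N, time in s.
With the tool pointing down it reaches from about 0.35 to 0.9 m from the base axis. Payload 8.1 kg.
Tool frame: the origin (TCP) lies midway between the tips of the shut fingers; the grasp point (between the pads) lies 19 mm behind it (ctrl.grasp_offset is the distance from the TCP to the grasp point, in m); z points along the fingers, x is the direction in which the jaws open and shut, and the axes are right-handed (so a half turn about z gives the same grasp; the last joint's range is limited). The gripper opens to 85 mm and grips with 20 to 120 N. Pads are 22 mm wide; open, the fingers measure 114 mm over their backs; the gripper's body (76 mm by 85 mm) begins 54 mm behind the grasp point. The pads swing forward as they close: fully open they stand 13 mm farther back than shut.
Start: joints at [60.413, 24.895, 1.432, 90.138, -0.665, 64.973, -4.303], TCP at [0.251, -0.572, 0.231] pointing down, gripper open.
Joint ranges: [-149.89, 149.89], [-25.12, 119.58], [-72.63, 75.52], [4.76, 147.25], [-75.54, 255.54], [6.69, 114.76], [-157.13, 157.13]. Speed limits (degrees/s): [127.2, 127.2, 172.46, 172.46, 180, 180, 180].

## Interface

Orientations are given as [roll, pitch, yaw] about the fixed x, y, z axes, in that order (R = Rz(yaw) Ry(pitch) Rx(roll)).
In Python, from workcell import ctrl gives the robot as it stands. The module is installed in compiled form; this text tells all that it offers. Calls block until the motion is done:
- ctrl.reach(position, orientation): joint-space move of the TCP to a pose.
- ctrl.move_l(position, feed=0.15, attitude=None, threshold=None): straight line of the TCP; attitude=None keeps the orientation; feed is the mean speed in m/s. With threshold (N) it stops when the force on the tool has changed by that much, and returns True; else False.
- ctrl.goto_joints(angles): joint-space move.
- ctrl.grip(opening, f_grip=None): finger opening in m; f_grip is the grip in N (None keeps the last); returns when the fingers have stopped.
- ctrl.hold(seconds).
- ctrl.ik(position, orientation): joint angles nearest the present ones, or None.
- ctrl.state(): the state.
- ctrl.capture(name): name is "scene" or "top" or "wrist"; returns the picture (420x560x3 uint8, blue, green, red); there is no depth.
- ctrl.get_calibration(name): a dict with "fx", "fy", "cx", "cy" (pixels), "world_from_camera" (4x4, takes a point from camera to world coordinates). Camera axes: x right, y up, looking along -z (the intrinsics and any distortion apply to the point x, -y, -z); pixel columns grow to the right and rows downward; lengths in m; the calibration is good to about 2 mm. A picture is of the moment at which its call begins: read the wrist's pose just before it. get_calibration takes no time and is no camera call; for the wrist camera it gives the pose at the moment of the call.
A pose or a line that the arm cannot do raises ctrl.MotionError and nothing moves.
- ctrl.sign_off(): hands the job in, once; it reports no verdict.
Trained networks look in the newest picture that a camera, given by its name, has taken for a name from the list of things; names that differ only in an ending like _2 or _b are one class to them, and where a whole thing is asked for, a point or a joint stands for the part that bears it (a point fixed in the world has none). Each returns a list of dicts, best first, with "p" (0 to 1); they miss things now and then, are a little off and sometimes report something else, mostly with a low value. They report only what shows in the picture. A call takes as long as a camera call. They do not tell look-alikes from the thing itself.
- ctrl.find_in(camera, label): "centre" ([column, row] in pixels, amid what is visible of it).
- ctrl.spot_point(camera, label): "centre" ([column, row] in pixels: a listed point, or the origin of a listed thing).
The state is a dict: "clock": time; "qpos": joint angles; "qvel": joint speeds; "joint_efforts": joint torques, N m; "position": TCP position; "eef_rot": TCP orientation; "ft_force": force on the tool from outside, world axes, zero at the start; "ft_torque": the same for the moment, N m; "finger_gap": finger opening in m.
Only numpy, scipy, OpenCV 4.12 (cv2) and the standard library are available. Lean on these libraries where they do the work, as an engineer would, in place of code of your own. Each camera call takes 0.05 s, during which the arm holds its last target. There are 200 camera calls.

## Task

Take the largest of the three cells out of the leaning rack and lay it flat in the nest of the test fixture's pulled-out drawer. With the drawer still out, fold the nest's hinged cover right down over it, then gently slide the drawer fully home, without slamming or forcing it. Do not disturb the other two cells or the things lying around.

Things in the scene. Friction and masses are not known exactly. Their poses are not given: they have to be found in the camera images.
- cell: The cell to load: a rigid bare-aluminium slab, the largest of three: 84 mm long (its y, 0 to 84), 50 wide (x, -25 to 25), 12 thick (z, 0 to 12), 0.13 kg, with a yellow tape band near its y = 0 end. Origin: middle of that end's edge, on the underside. In the rack that end is down, +y points up along the leaning cell, +z faces up and sideways, out of the backrest.
- cell_mid (a point): Middle of that cell's underside (y = 42 mm from its origin), same axes. When the cell lies in the nest this point is on the nest floor, its long side (y) along the nest's y.
- cell_short: Another cell in the rack, to be left there: 62 x 50 x 12 mm, origin and axes as for the cell.
- cell_narrow: Another cell in the rack, to be left there: 84 x 34 x 12 mm, origin and axes as for the cell.
- rack: Fixed black rack; bays at x = -87, -25 and 37 mm, one cell each in any order, leaning 35 degrees from vertical to +y. Lower ends sit 24 mm up at y = -25 in a channel 16 mm wide: its lip covers the lowest 12 mm of a cell, dividers the lowest 30, the backrest (below the cell, +y) the lowest 46; above, both faces are free. Draw cells out along their length. Base plate 202 x 120, 8 high.
- fixture: Fixed test fixture: housing 110 deep (x = 0 to 110 mm), 150 wide, 78 high (a cylinder and valve on its roof reach 108), on a base plate 12 mm high that runs out to x = -100 under the drawer. Origin at table height below the middle of the housing's front face; the drawer comes out to -x, towards the robot. Drawer and cover belong to it.
- drawer (a joint): How far the drawer is pulled out, m: 0 is fully home (its front plate against the housing), 0.09 fully out. It runs stiffly (about 5 N).
- drawer_handle (a point): Middle of the drawer's steel bar handle, 28 mm above the table: a bar 10 mm thick and 72 long, along y, its middle line 33 mm in front of the drawer's front plate (which is 130 wide, from 15 to 39 mm above the table, 12 thick); axes as for the fixture, +x is the closing direction.
- nest (a point): Middle of the floor of the brown nest behind the drawer's front plate, 28 mm above the table, moving with the drawer; axes as for the fixture. The nest is a pocket 58 in x by 100 in y, with walls 8 mm high and 6 thick all round.
- cover (a joint): Angle of the nest's cover, rad: 0 is closed, its rims meeting the nest's rim; about 2 is open, leaning past upright towards the robot. A friction hinge: it stays where it is left.
- cover_hinge (a point): Middle of the cover's hinge line, along y, on the nest's near (-x) rim, 36 mm above the table, 32 mm from the nest's middle; axes turn with the cover. The cover is a shallow brown shell 112 wide (y), reaching 67 mm from the hinge (its own +x) to its free edge, 11 thick: a 5 mm top with 6 mm rims below it on three sides.
- cover_edge (a point): Middle of the cover's free edge, 67 mm from the hinge; turns with the cover (closed, it lies 44 mm above the table at the nest's far side; the cover's outside is then 47 mm above the table).
- tape_roll: Bystander: clear roll 54 mm across, 18 high. Origin under its centre.
- meter: Bystander: hand-held meter lying flat, 75 x 140 x 28 mm (36 at its dial). Origin under its centre.
- driver: Bystander: screwdriver lying along its x, about 200 mm long, 30 high.
- screw_bin: Bystander: black bin 90 x 120 x 45 mm. Origin under its centre.
- spray: Bystander: white bottle 48 mm across, 130 high. Origin under its centre.
There are look-alikes about, which are no part of the job. Leave any red look-alike of the cell alone.

How it is judged (in metres and radians):
On the way, in this order (a step that is already met when the one before it is completed fails the run):
1. the cell lies flat in the nest, let go, with the drawer still pulled out and the cover still up (x of cell_mid in the frame of nest between -0.008 and 0.008 m and y of cell_mid in the frame of nest between -0.012 and 0.012 m and z of cell_mid in the frame of nest between -0.004 and 0.004 m and angle between the z axis of cell_mid and the z axis of nest, either way round below 0.08 rad and value of joint drawer above 0.05 m and contact force between the fingers and cell below 0.2 N and value of joint cover above 0.3 rad), for 0.2 s.
2. the cover is folded right down on the nest with the cell in it, the drawer still pulled out (x of cell_mid in the frame of nest between -0.008 and 0.008 m and y of cell_mid in the frame of nest between -0.012 and 0.012 m and z of cell_mid in the frame of nest between -0.004 and 0.004 m and angle between the z axis of cell_mid and the z axis of nest, either way round below 0.08 rad and value of joint cover below 0.05 rad and value of joint drawer above 0.05 m), for 0.1 s.
At the end, for the whole second after the job is handed in: The cell lies flat in the nest (middle within 12 mm along its length, 8 mm across and 4 mm in height of the nest floor's middle, tilted less than 0.08 rad), the cover is down (under 0.05 rad), the drawer is home (within 3 mm) and the cell is at rest (x of cell_mid in the frame of nest between -0.008 and 0.008 m and y of cell_mid in the frame of nest between -0.012 and 0.012 m and z of cell_mid in the frame of nest between -0.004 and 0.004 m and angle between the z axis of cell_mid and the z axis of nest, either way round below 0.08 rad and value of joint drawer below 0.003 m and value of joint cover below 0.05 rad and linear speed of cell below 0.02 m/s); the robot touches nothing.
It fails at once if the drawer is slid in with its cover still up (value of joint drawer below 0.04 m and value of joint cover above 0.3 rad).
It fails at once if the drawer is slammed (faster than 0.3 m/s) (velocity of joint drawer below -0.3 m/s).
It fails at once if the fixture, its drawer or cover is forced with more than 60 N (contact force between the fingers and fixture above 60 N).
It fails at once if one of the other two cells is moved by more than 15 mm (distance of any of cell_short, cell_narrow from where it was at the start of the episode above 0.015 m).
It fails at once if a bystander is moved by more than 30 mm (distance of any of tape_roll, meter, driver, screw_bin, spray from where it was at the start of the episode above 0.03 m).
It also fails if it takes over 70 s, if anything falls off the work surface, if the arm or the gripper's body presses on something with over 40 N, if the wrist force passes 120 N, or if a joint passes its speed limit or range.

## Working session

There is one attempt and no reset: what is moved stays moved. The work goes in short steps, each a Python script; the robot and the scene stay as the last script left them, time stands still between calls to the robot, and variables do not carry over. Pictures are saved under pics/ and viewed, about 8 in all and at most 12, crops included, and the job is handed in when it is done.

```bash
mkdir -p pics
cat > h.py <<'E'
import numpy as np, cv2
from workcell import ctrl
from scipy.spatial.transform import Rotation as R
def cal(n):
    c=ctrl.get_calibration(n); return c,np.array(c["world_from_camera"])
def ray(c,T,px):
    d=np.array([(px[0]-c["cx"])/c["fx"],-(px[1]-c["cy"])/c["fy"],-1.]); return T[:3,3],T[:3,:3]@d
def at_z(n,px,z,ct=None):
    c,T=ct or cal(n); o,d=ray(c,T,px); return o+d*(z-o[2])/d[2]
def proj(n,p,ct=None):
    c,T=ct or cal(n); q=T[:3,:3].T@(np.array(p)-T[:3,3]); return [c["cx"]-c["fx"]*q[0]/q[2], c["cy"]+c["fy"]*q[1]/q[2]]
def tri(obs):
    A=np.zeros((3,3));b=np.zeros(3)
    for ct,px in obs:
        o,d=ray(*ct,px); d=d/np.linalg.norm(d); P=np.eye(3)-np.outer(d,d); A+=P;b+=P@o
    x=np.linalg.solve(A,b); return x
E
python3 - <<'E'
from h import *
np.set_printoptions(precision=4,suppress=True)
for n in("scene","top"):
    im=ctrl.capture(n); cv2.imwrite(f"pics/{n}0.png",im)
    c=ctrl.get_calibration(n); print(n,{k:(np.array(v) if k=="world_from_camera" else v) for k,v in c.items()})
    for l in("cell","cell_mid","cell_short","cell_narrow","rack","fixture","drawer_handle","nest","cover_hinge","cover_edge"):
        print(l,[(np.round(r["centre"]).tolist(),round(r["p"],2)) for r in ctrl.spot_point(n,l)][:4])
E
```

```text
scene {'fx': 415.3751709435212, 'fy': 415.3751709435212, 'cx': 274.1797683618892, 'cy': 205.01410820996077, 'world_from_camera': array([[-0.5635, -0.556 ,  0.611 ,  1.0814],
       [ 0.8261, -0.3694,  0.4256,  0.2304],
       [-0.0109,  0.7446,  0.6675,  0.6   ],
       [ 0.    ,  0.    ,  0.    ,  1.    ]])}
cell [([173.0, 204.0], 0.8), ([230.0, 225.0], 0.79), ([190.0, 286.0], 0.73), ([423.0, 260.0], 0.31)]
cell_mid [([182.0, 273.0], 0.95), ([171.0, 220.0], 0.89), ([236.0, 218.0], 0.52)]
cell_short [([246.0, 207.0], 0.39)]
cell_narrow [([262.0, 192.0], 0.66)]
rack [([251.0, 228.0], 0.83)]
fixture [([400.0, 294.0], 0.6)]
drawer_handle [([434.0, 242.0], 0.77)]
nest [([412.0, 273.0], 0.78)]
cover_hinge []
cover_edge [([438.0, 223.0], 0.62)]
top {'fx': 427.7262884125019, 'fy': 427.7262884125019, 'cx': 282.1009075944129, 'cy': 211.59753494176815, 'world_from_camera': array([[-0.0127,  0.9956, -0.0924,  0.5131],
       [-0.9999, -0.0117,  0.012 , -0.0985],
       [ 0.0108,  0.0925,  0.9957,  1.0512],
       [ 0.    ,  0.    ,  0.    ,  1.    ]])}
cell [([306.0, 194.0], 0.91), ([373.0, 187.0], 0.83), ([294.0, 135.0], 0.57)]
cell_mid [([295.0, 192.0], 0.89), ([312.0, 140.0], 0.67), ([359.0, 175.0], 0.62)]
cell_short [([309.0, 219.0], 0.87)]
cell_narrow [([314.0, 240.0], 0.8)]
rack [([299.0, 209.0], 0.76)]
fixture [([300.0, 207.0], 0.6), ([170.0, 214.0], 0.57)]
drawer_handle [([158.0, 264.0], 0.87)]
nest [([165.0, 233.0], 0.91)]
cover_hinge [([164.0, 246.0], 0.74)]
cover_edge [([154.0, 257.0], 0.56)]
```

View pics/scene0.png

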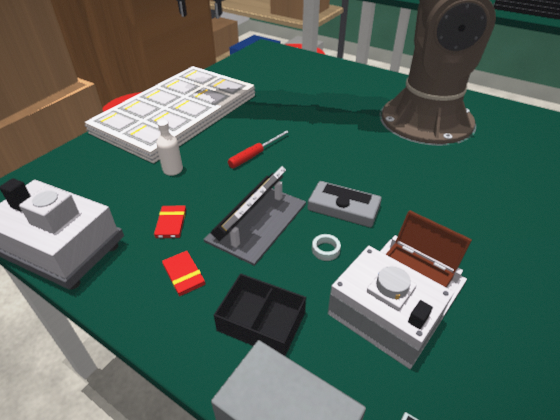

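View pics/top0.png

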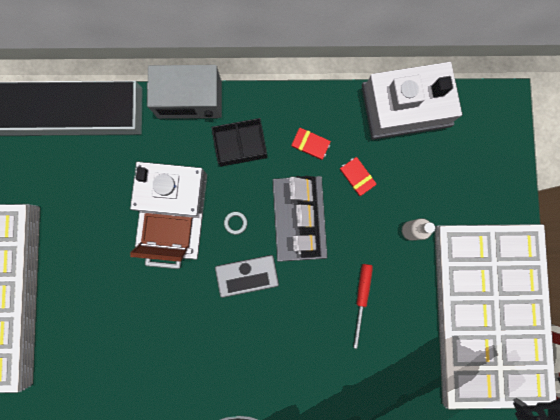

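Candidates in top view: rack cells at far (302,190), mid (304,216) and near (303,243), red look-alikes at (311,143) and (358,176), and tray cells on the far left and right. The far rack cell looks both long and wide, so it's my choice; the mid one is short and the near one narrow. The scene view shows the fixture's cover up, with the drawer towards the robot. Next is a close crop plus a wrist look from above.

Run:
```python
from h import *
np.set_printoptions(precision=4,suppress=True)
im=cv2.imread("pics/top0.png")
a=cv2.resize(im[165:270,262:342],None,fx=5,fy=5,interpolation=cv2.INTER_CUBIC)
b=cv2.resize(im[165:270,120:213],None,fx=4.2,fy=5,interpolation=cv2.INTER_CUBIC)
cv2.imwrite("pics/crop0.png",np.hstack([a,b]))
print("wristcam/tool", np.linalg.inv(np.block([[R.from_euler('xyz',ctrl.state()["eef_rot"],degrees=True).as_matrix(),np.array(ctrl.state()["position"])[:,None]],[np.zeros((1,3)),1]]))@cal("wrist")[1], ctrl.get_calibration("wrist")["fx"], ctrl.state()["eef_rot"], ctrl.grasp_offset)
for l,px,z in(("cell",[306,194],.024),("short",[309,219],.024),("narrow",[314,240],.024),("nest",[165,233],.028),("handle",[158,264],.028),("hinge",[164,246],.036)):
    print(l,at_z("top",px,z))
```

```text
wristcam/tool [[ 1.      0.0006  0.0002 -0.0007]
 [ 0.0006 -0.9514 -0.3079 -0.0784]
 [-0.      0.3079 -0.9514 -0.1423]
 [ 0.      0.      0.      1.    ]] 332.69859409280565 [-179.9998   -0.0043  -66.2945] 0.0187
cell [ 0.6505 -0.1693  0.024 ]
short [ 0.5897 -0.1755  0.024 ]
narrow [ 0.539  -0.1865  0.024 ]
nest [0.56  0.169 0.028]
handle [0.4868 0.1846 0.028 ]
hinge [0.529  0.1689 0.036 ]
```

View pics/crop0.png

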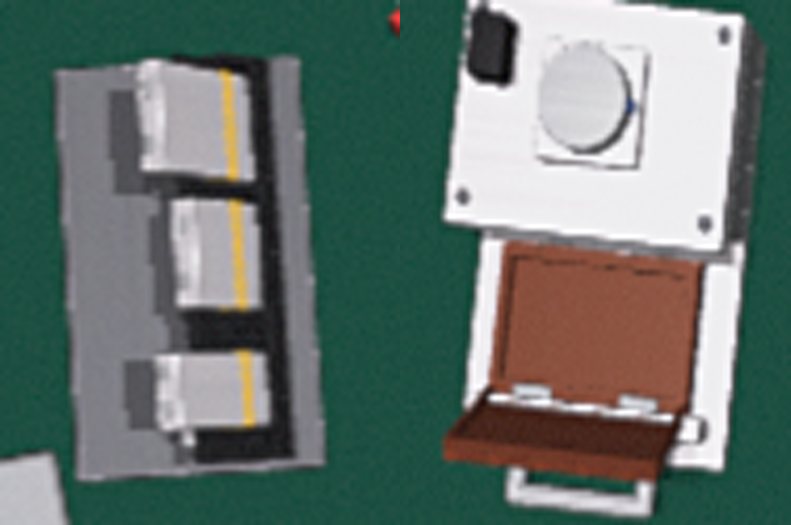

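Crop: the far cell (top px ~(302,190)) is clearly both longest and widest; the mid one is short and the near one narrow. The fixture is yawed a few degrees clockwise. Now a wrist view along the grasp attitude.

```bash
cat >> h.py <<'E'
def att(M): return R.from_matrix(M).as_euler('xyz',degrees=True).tolist()
s35,c35=np.sin(np.radians(35)),np.cos(np.radians(35))
def cellR(yaw):
    return R.from_euler('z',yaw,degrees=True).as_matrix()@np.array([[1,0,0],[0,s35,-c35],[0,c35,s35]])  # cols? rows: x;y;z comps
E
python3 - <<'E'
from h import *
np.set_printoptions(precision=4,suppress=True)
C=cellR(3.); print(C)
o=np.array([.6505,-.1693,.024])
G=np.column_stack([C[:,0],-C[:,1],-C[:,2]])
tgt=o+C@[0,.05,.012+.13]
for g in (G,np.column_stack([-C[:,0],C[:,1],-C[:,2]])):
  for h in(.13,.03,0): print(h,att(g),ctrl.ik(o+C@[0,.077,.012+h],att(g)))
print(tgt)
ctrl.move_l([.30,-.50,.36],feed=.25)
ctrl.reach(tgt.tolist(),att(G))
print(ctrl.state()["clock"],ctrl.state()["position"])
ct=cal("wrist"); im=ctrl.capture("wrist"); np.savez("w1.npz",T=ct[1]); cv2.imwrite("pics/w1.png",cv2.resize(im,None,fx=1.4,fy=1.4))
for l in("cell","cell_mid"): print(l,[(np.round(r["centre"],1).tolist(),round(r["p"],2)) for r in ctrl.spot_point("wrist",l)][:4])
E
```

```text
[[ 0.9986 -0.03    0.0429]
 [ 0.0523  0.5728 -0.818 ]
 [ 0.      0.8192  0.5736]]
0.13 [-124.99999999999996, 1.2722218725854067e-14, 2.9999999999999916] [ 45.9396  60.7361 -26.3251  55.8935 -23.3827  96.5758  32.6471]
0.03 [-124.99999999999996, 1.2722218725854067e-14, 2.9999999999999916] [ 44.55    59.8548 -28.6947  68.6564 -23.2626  83.7174  34.4826]
0 [-124.99999999999996, 1.2722218725854067e-14, 2.9999999999999916] [ 43.9595  60.0269 -29.4494  71.7702 -23.301   80.0516  34.8536]
0.13 [125.00000000000001, -1.2722218725854067e-14, -176.99999999999997] [  47.251    61.3779  -29.8953   55.6891  -20.8262   96.1063 -148.9945]
0.03 [125.00000000000001, -1.2722218725854067e-14, -176.99999999999997] [  22.4524   57.4952   16.8023   71.5187  -53.1023   97.3062 -124.6615]
0 [125.00000000000001, -1.2722218725854067e-14, -176.99999999999997] [  21.2207   57.3353   15.719    74.6095  -53.408    94.1618 -123.7018]
[ 0.6551 -0.2568  0.1464]
3.6167 [ 0.6551 -0.2579  0.1475]
cell [([428.4, 232.5], 0.95), ([288.1, 245.3], 0.88)]
cell_mid [([287.2, 204.5], 0.96), ([414.0, 268.3], 0.76), ([239.2, 48.0], 0.56)]
```

View pics/w1.png

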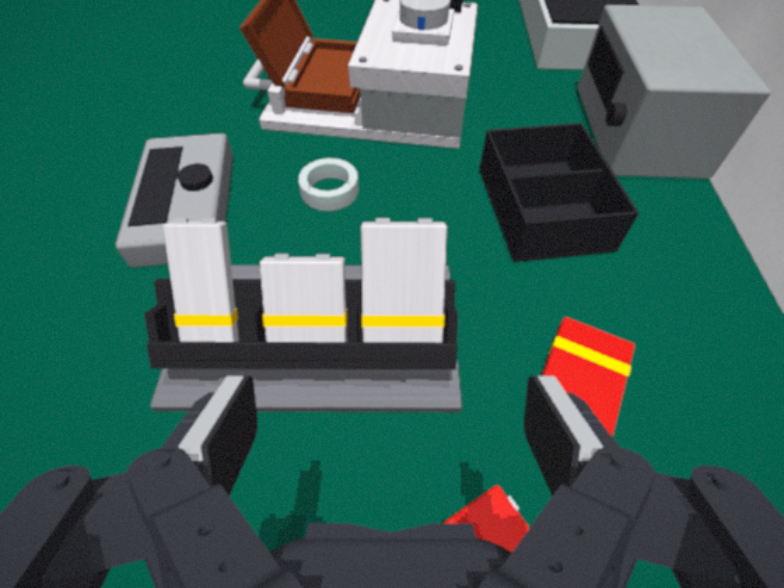

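The wrist view shows all three cells square to the view (rack yaw ≈3°). The target is at right, its upper corners at about (362,225) and (446,225) in the 1.4x picture. The reds are at lower right.

Run:
```python
from h import *
np.set_printoptions(precision=4,suppress=True)
im=cv2.imread("pics/w1.png"); im=cv2.resize(im,(560,420),interpolation=cv2.INTER_AREA); g=cv2.cvtColor(im,cv2.COLOR_BGR2GRAY).astype(int)
print("col 289 rows150-172",g[150:172,280]); print("row 195",g[195,252:266],g[195,312:324]); print("row 170",g[170,252:266],g[170,312:324]); print("row215",g[215,252:266],g[215,312:324])
ct=(ctrl.get_calibration("wrist"),np.load("w1.npz")["T"])
z=.024+.084*c35+.012*s35
L=at_z("",[258.8,161],z,ct);Rr=at_z("",[318.5,161],z,ct)
print(L,Rr,np.linalg.norm(L-Rr),np.degrees(np.arctan2(*(Rr-L)[1::-1])))
C=cellR(3.)
o=(L+Rr)/2-C@[0,.084,.012]; print("origin",o)
print("mid by net", at_z("",[287.2,204.5],.024+.042*c35,ct)-C@[0,.042,0], "orig by net",at_z("",[288.1,245.3],.024,ct))
for p in([-.025,.084,.012],[.025,.084,.012],[-.025,.084,0],[0,0,0]): print(p,proj("",o+C@p,ct))
```

```text
col 289 rows150-172 [ 73  73  73  72  71  74  75  94 151 199 225 234 227 219 216 216 215 217
 216 216 217 217]
row 195 [139 140 139 138 139 138 155 189 213 218 219 218 219 217] [219 220 221 217 204 173 147 138 130 104  78  73]
row 170 [ 74  74  72  71  79 108 161 198 215 218 219 218 218 217] [218 220 221 220 218 206 158 106  77  75  75  74]
row215 [ 41  43  45  46  45  52 119 182 211 216 218 218 217 217] [218 219 218 208 172 107  55  43  46  47  44  47]
[ 0.6322 -0.1374  0.0997] [ 0.6808 -0.1349  0.0997] 0.048581939517697834 2.9481906188578644
origin [ 0.6585 -0.1745  0.024 ]
mid by net [ 0.6579 -0.1733  0.024 ] orig by net [ 0.659  -0.1708  0.024 ]
[-0.025, 0.084, 0.012] [np.float64(257.9274759013768), np.float64(161.0199251899827)]
[0.025, 0.084, 0.012] [np.float64(319.3689670867673), np.float64(160.98008230813136)]
[-0.025, 0.084, 0] [np.float64(258.7308941672552), np.float64(158.4714389323692)]
[0, 0, 0] [np.float64(287.4223942796975), np.float64(248.72776133911327)]
```

```bash
cat >> h.py <<'E'
C=cellR(3.); o=np.array([.6581,-.1738,.024]); G=np.column_stack([C[:,0],-C[:,1],-C[:,2]])
E
python3 - <<'E'
from h import *
np.set_printoptions(precision=4,suppress=True)
ctrl.grip(.036)
print("gap",ctrl.state()["finger_gap"])
ctrl.reach((o+C@[0,.044,.012+.025]).tolist(),att(G))
f0=np.array(ctrl.state()["ft_force"])
hit=ctrl.move_l((o+C@[0,.044,.012-.012]).tolist(),feed=.02,threshold=2.)
s=ctrl.state(); print(hit,"local",C.T@(np.array(s["position"])-o),np.array(s["ft_force"])-f0,s["clock"])
ctrl.move_l((o+C@[0,.077,.012+.035]).tolist(),feed=.1)
ctrl.grip(.060)
ct=cal("wrist"); im=ctrl.capture("wrist"); np.savez("w2.npz",T=ct[1]); cv2.imwrite("pics/w2.png",im)
print(ctrl.state()["clock"],"exp corners",[proj("",o+C@p,ct) for p in([-.025,.084,.012],[.025,.084,.012])])
E
```

```text
gap 0.035894238564177894
True local [-0.      0.0439  0.0113] [-0.1377 -1.5377  4.3126] 6.0083
7.0583 exp corners [[np.float64(236.36084840987525), np.float64(230.76502570105626)], [np.float64(323.8129545678133), np.float64(230.64848929685758)]]
```

View pics/w2.png

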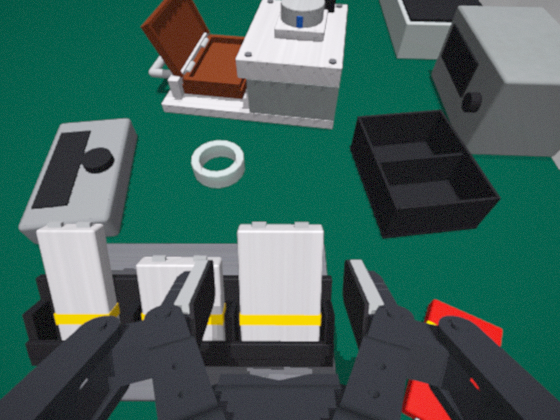

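The tips straddle the target symmetrically: cell at cols 238–322, fingers at 212 and 345. Grasping now, then drawing it out along its length.

Run:
```python
from h import *
np.set_printoptions(precision=4,suppress=True)
ctrl.grip(.057)
y=.079
ctrl.move_l((o+C@[0,y,.020]).tolist(),feed=.1)
h=ctrl.move_l((o+C@[0,y,.0028]).tolist(),feed=.03,threshold=6.)
print(h,C.T@(np.array(ctrl.state()["position"])-o))
ctrl.grip(.046,f_grip=50); s=ctrl.state(); print("gap",s["finger_gap"],s["ft_force"],s["clock"])
if s["finger_gap"]>.0485:
    h=ctrl.move_l((o+C@[0,y+.04,.0038]).tolist(),feed=.06,threshold=12.)
    print(h,ctrl.state()["finger_gap"],ctrl.state()["ft_force"])
    if not h: ctrl.move_l((o+C@[0,y+.10,.03]).tolist(),feed=.12)
print(ctrl.state()["finger_gap"],ctrl.state()["clock"])
for n in("wrist","scene"): cv2.imwrite(f"pics/{n}3.png",ctrl.capture(n))
a=cv2.imread("pics/wrist3.png");b=cv2.imread("pics/scene3.png")[100:300,180:340]
cv2.imwrite("pics/c3.png",np.hstack([a[:,:400],cv2.resize(b,(336,420))]))
```

```text
False [0.     0.0789 0.0029]
gap 0.0480206769857315 [ 0.5964 -0.5725  1.1508] 8.6583
0.0480206769857315 8.6583
```

View pics/c3.png

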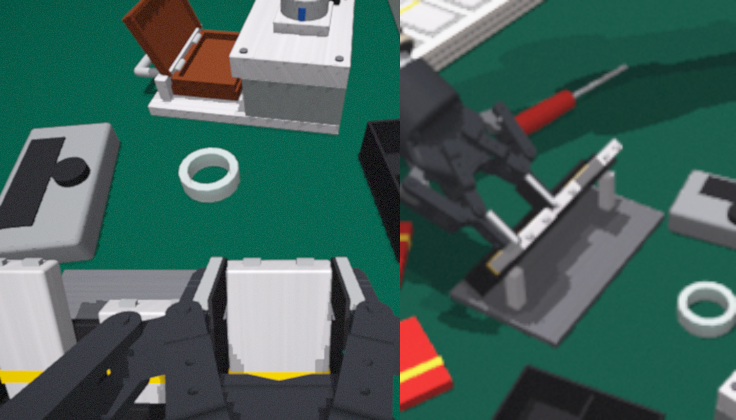

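The pads hold the end of the cell. The gap stopped at 48.0 mm against the commanded 46, so it is gripped with some compliance. Drawing it out.

Run:
```python
from h import *
np.set_printoptions(precision=4,suppress=True)
y=.079
h=ctrl.move_l((o+C@[0,y+.045,.0038]).tolist(),feed=.06,threshold=12.)
print(h,ctrl.state()["finger_gap"],ctrl.state()["ft_force"])
if not h: ctrl.move_l((o+C@[0,y+.10,.03]).tolist(),feed=.12)
print(ctrl.state()["finger_gap"],ctrl.state()["clock"])
ct=cal("wrist"); np.savez("w4.npz",T=ct[1])
for n in("wrist","top"): cv2.imwrite(f"pics/{n}4.png",ctrl.capture(n))
a=cv2.imread("pics/wrist4.png");b=cv2.imread("pics/top4.png")[110:270,220:350]
cv2.imwrite("pics/c4.png",np.hstack([a[:,:450],cv2.resize(b,(341,420))]))
```

```text
False 0.048040732124916184 [-0.2178 -0.6538 -1.5793]
0.04794742732883867 10.3167
```

View pics/c4.png

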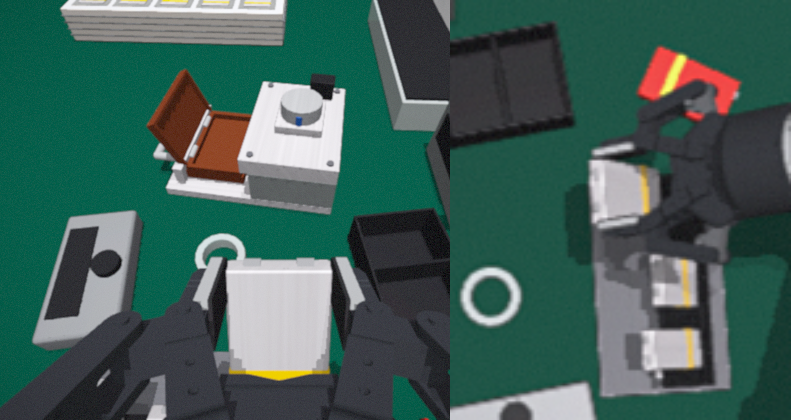

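Cell is held and clear; the other two stand in place. Now computing the fixture pose from the top picture and a nearer wrist look.

Run:
```python
from h import *
np.set_printoptions(precision=4,suppress=True)
f=lambda u,v:[(u-400)/4.2+120,v/5+165]
A=at_z("top",f(443,220),.078);B=at_z("top",f(724,251),.078);D=at_z("top",f(745,15),.078)
print("roof",A,B,D,np.linalg.norm(A-B),np.linalg.norm(B-D),"yaw",np.degrees(np.arctan2(*(A-B)[1::-1]))-90,np.degrees(np.arctan2(*(D-B)[1::-1])))
print("front mid",(A+B)/2)
H=[at_z("top",f(*p),.028) for p in((511,490),(650,508))]; print("handle ends",H,np.linalg.norm(H[0]-H[1]))
N=[at_z("top",f(*p),.036) for p in((510,240),(704,263),(494,383),(690,410))]; print("nest rim/pocket",N)
# look from near: TCP held high, approach side; tool down with yaw -7, offset so that the nest lies beyond +y tool
psi=-7.; F=R.from_euler('z',psi,degrees=True).as_matrix()
n=np.array([.56,.169,.028]); t=n+F@[0,.16,.16]
ctrl.reach([.62,-.02,.30],[-150,0,-3])
ctrl.reach((t).tolist(),[180,0,psi]); s=ctrl.state(); print(s["clock"],s["finger_gap"],t)
ct=cal("wrist"); np.savez("w5.npz",T=ct[1]); im=ctrl.capture("wrist"); cv2.imwrite("pics/w5.png",im)
for l in("nest","cover_hinge","drawer_handle","cover_edge"): print(l,[(np.round(r["centre"],1).tolist(),round(r["p"],2)) for r in ctrl.spot_point("wrist",l)][:3],[proj("",q,ct) for q in [n]])
```

```text
roof [0.6133 0.2356 0.078 ] [0.5974 0.0834 0.078 ] [0.7063 0.0726 0.078 ] 0.15297153250544734 0.10947100584313872 yaw -5.991592886507362 -5.700588446745246
front mid [0.6053 0.1595 0.078 ]
handle ends [array([0.4895, 0.212 , 0.028 ]), array([0.48  , 0.1337, 0.028 ])] 0.07881744164181208
nest rim/pocket [array([0.6077, 0.2121, 0.036 ]), array([0.5954, 0.1026, 0.036 ]), array([0.54  , 0.2199, 0.036 ]), array([0.5259, 0.1099, 0.036 ])]
12.4583 0.04772575963329215 [0.5795 0.3278 0.188 ]
nest [] [[np.float64(278.4927711173797), np.float64(328.6891240191551)]]
cover_hinge [] [[np.float64(278.4927711173797), np.float64(328.6891240191551)]]
drawer_handle [] [[np.float64(278.4927711173797), np.float64(328.6891240191551)]]
cover_edge [([211.3, 380.3], 0.73)] [[np.float64(278.4927711173797), np.float64(328.6891240191551)]]
```

View pics/w5.png

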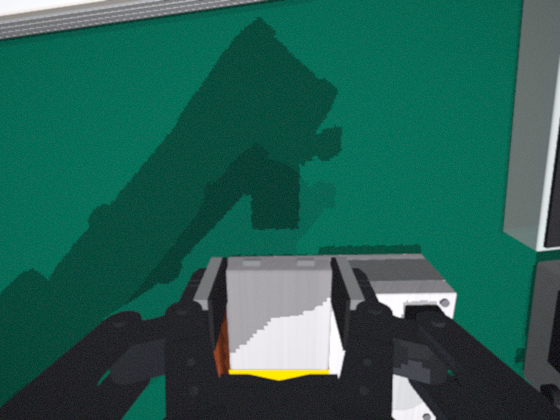

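That view faced the wrong side (image up is world +y). The nest has to be on the far side in view, so I'm re-shooting from the −y side.

Run:
```python
from h import *
np.set_printoptions(precision=4,suppress=True)
psi=-5.9; F=R.from_euler('z',psi,degrees=True).as_matrix()
n=np.array([.565,.163,.028]); t=n+F@[0,-.07,.18]
ctrl.move_l(t.tolist(),feed=.25,attitude=[180,0,psi]); s=ctrl.state(); print(s["clock"],s["finger_gap"],t)
ct=cal("wrist"); np.savez("w6.npz",T=ct[1]); im=ctrl.capture("wrist"); cv2.imwrite("pics/w6.png",cv2.resize(im[:300],(784,420)))
for l in("nest","cover_hinge","drawer_handle","cover_edge"): print(l,[(np.round(r["centre"],1).tolist(),round(r["p"],2)) for r in ctrl.spot_point("wrist",l)][:3])
print([np.round(proj("",n+F@[a,b,.008],ct)) for a in(-.029,.029) for b in(-.05,.05)])
```

```text
13.8 0.047664545517967984 [0.5578 0.0934 0.208 ]
nest [([283.8, 104.6], 0.65)]
cover_hinge [([245.0, 107.8], 0.75)]
drawer_handle [([194.6, 103.7], 0.78)]
cover_edge [([192.9, 109.3], 0.89)]
[array([249., 166.]), array([246.,  51.]), array([310., 166.]), array([314.,  51.])]
```

View pics/w6.png

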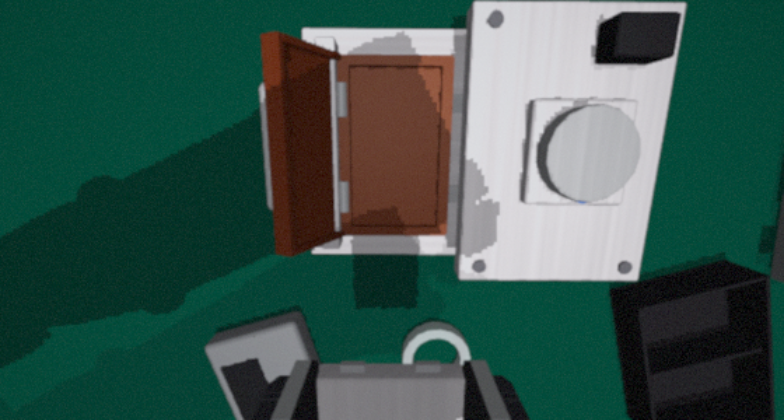

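Run:
```python
from h import *
np.set_printoptions(precision=4,suppress=True)
ct=(ctrl.get_calibration("wrist"),np.load("w6.npz")["T"])
F=R.from_euler('z',-5.9,degrees=True).as_matrix()
n=at_z("",[283.4,105],.028,ct); print("nest wrist",n)
tc=cal("top"); print("tri nest",tri([(tc,[165,233]),(ct,[283.8,104.6])]),"tri hinge",tri([(tc,[164,246]),(ct,[245,107.8])]))
loc=lambda u,v,z:(F.T@(at_z("",[u/1.4,v/1.4],z,ct)-n)*1000).round(1)
for nm,u,v,z in(("roofedge top",473,3,.078),("roofedge bot",459,278,.078),("pocket TL",350,66,.036),("TR",441,66,.036),("BL",350,227,.036),("BR",446,230,.036),("outer TR",455,56,.036),("outer BR",447,236,.036),("base TL",303,28,.012),("hinge strip",336,140,.036),("handle end",262,84,.028),("handle end2",272,208,.028),("cover edge top",264,36,.1),("cover edge bot",277,252,.1)): print(nm,loc(u,v,z))
c=cv2.imread("pics/wrist4.png"); 
c=cv2.imread("pics/w6.png"); cv2.imwrite("pics/c6.png",cv2.resize(c[20:270,250:490],None,fx=2.4,fy=2.4,interpolation=cv2.INTER_CUBIC))
```

```text
nest wrist [0.5689 0.1683 0.028 ]
tri nest [0.5647 0.1691 0.0259] tri hinge [0.5311 0.1702 0.0278]
roofedge top [38.  71.5 50. ]
roofedge bot [ 37.7 -75.6  50. ]
pocket TL [-29.1  47.7   8. ]
TR [26.8 47.8  8. ]
BL [-31.6 -51.9   8. ]
BR [ 33.7 -53.9   8. ]
outer TR [35.2 53.3  8. ]
outer BR [ 34.6 -58.1   8. ]
base TL [-60.8  73.3 -16. ]
hinge strip [-39.2   4.4   8. ]
handle end [-86.   38.3   0. ]
handle end2 [-85.7 -40.3   0. ]
cover edge top [-65.1  52.1  72. ]
cover edge bot [-66.7 -54.2  72. ]
```

View pics/c6.png

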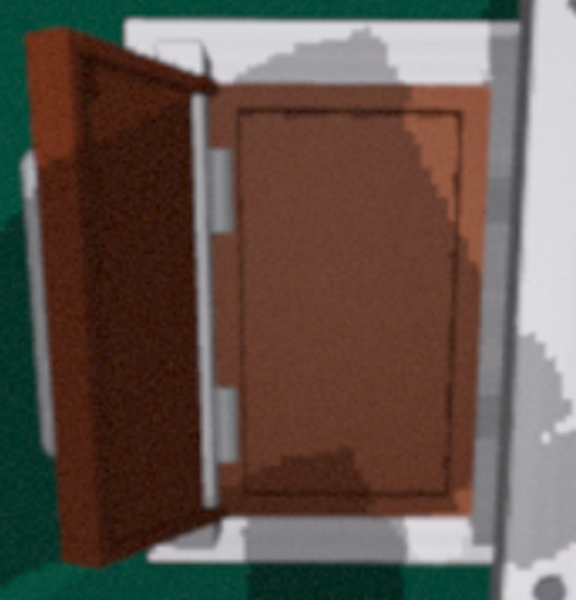

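Pocket corners in the crop: (238,108), (460,110), (246,492), (448,492). The housing face is only ~38 mm beyond the nest centre, so I place slightly to the near side with the gripper leaning a few degrees away from the housing.

```bash
cat > p.py <<'E'
from h import *
np.set_printoptions(precision=4,suppress=True)
psi=-5.9; F=R.from_euler('z',psi,degrees=True).as_matrix()
ct=(ctrl.get_calibration("wrist"),np.load("w6.npz")["T"])
n=np.mean([at_z("",[(u/2.4+250)/1.4,(v/2.4+20)/1.4],.036,ct) for u,v in((238,108),(460,110),(246,492),(448,492))],0); n[2]=.028
def down(tilt): # lean of the gripper top towards -x (deg)
    return att(F@R.from_euler('y',-tilt,degrees=True).as_matrix()@np.diag([1,-1,-1]))
E
python3 - <<'E'
from p import *
print("nest",n,down(4))
A=down(4)
P=lambda z:[*(n+F@[-.002,.035,0])[:2],z]
ctrl.move_l(P(.15),feed=.2,attitude=A)
ctrl.move_l(P(.065),feed=.12)
f0=np.array(ctrl.state()["ft_force"])
h=ctrl.move_l(P(.027),feed=.02,threshold=3.5)
s=ctrl.state(); print(h,s["position"],np.array(s["ft_force"])-f0,s["clock"],s["finger_gap"])
ims=[ctrl.capture(k) for k in("wrist","top","scene")]
cv2.imwrite("pics/c7.png",np.hstack([ims[0][:,130:430],cv2.resize(ims[1][150:280,110:220],(250,420)),cv2.resize(ims[2][190:360,320:490],(250,420))]))
E
```

```text
nest [0.5675 0.1671 0.028 ] [180.0, -4.000000000000005, -5.900000000000002]
True [0.5691 0.2021 0.0355] [-0.2371 -0.9212  6.993 ] 17.0167 0.04808879222670975
```

View pics/c7.png

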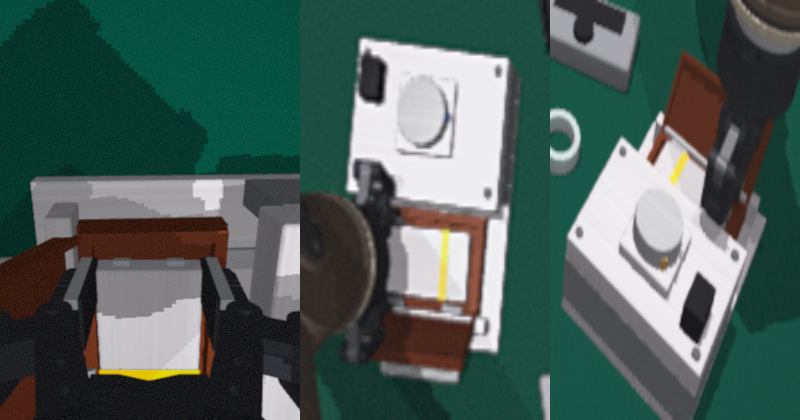

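Contact came at the expected height, near tip on the nest wall. The top view shows the cell inside the brown pocket. Releasing gently and lifting.

Run:
```python
from p import *
f0=np.array(ctrl.state()["ft_force"])
ctrl.grip(.053,f_grip=20); s=ctrl.state(); print(s["finger_gap"],np.array(s["ft_force"])-f0,s["position"])
p=np.array(s["position"])
ctrl.move_l((p+[0,0,.012]).tolist(),feed=.03)
ctrl.move_l((p+[0,0,.13]).tolist(),feed=.15)
# step to -y side for a look at the nest
ctrl.move_l((n+F@[0,-.07,.18]).tolist(),feed=.25,attitude=[180,0,psi])
c2=cal("wrist"); im=ctrl.capture("wrist"); cv2.imwrite("pics/w8.png",cv2.resize(im[:250,140:400],None,fx=2.5,fy=2.5,interpolation=cv2.INTER_CUBIC)); np.savez("w8.npz",T=c2[1])
print(ctrl.state()["clock"],ctrl.state()["ft_force"])
for l in("cell","cell_mid","nest","cover_edge"): print(l,[(np.round(r["centre"],1).tolist(),round(r["p"],2)) for r in ctrl.spot_point("wrist",l)][:2])
print("exp nest",proj("",n,c2),"cell corners exp at dx=dy=0",[np.round(proj("",n+F@[a,b,.012],c2)).tolist() for a in(-.025,.025) for b in(-.042,.042)])
```

```text
0.05310753000539433 [ 1.9053  1.6298 -6.7629] [0.5687 0.2018 0.0348]
19.525 [-0.1684  0.7696 -0.0086]
cell [([492.3, 346.5], 0.63)]
cell_mid [([274.6, 110.4], 0.65), ([470.9, 376.3], 0.64)]
nest []
cover_edge [([176.5, 114.3], 0.68)]
exp nest [np.float64(279.820396923122), np.float64(108.84669860427827)] cell corners exp at dx=dy=0 [[253.0, 156.0], [251.0, 58.0], [307.0, 156.0], [309.0, 58.0]]
```

View pics/w8.png

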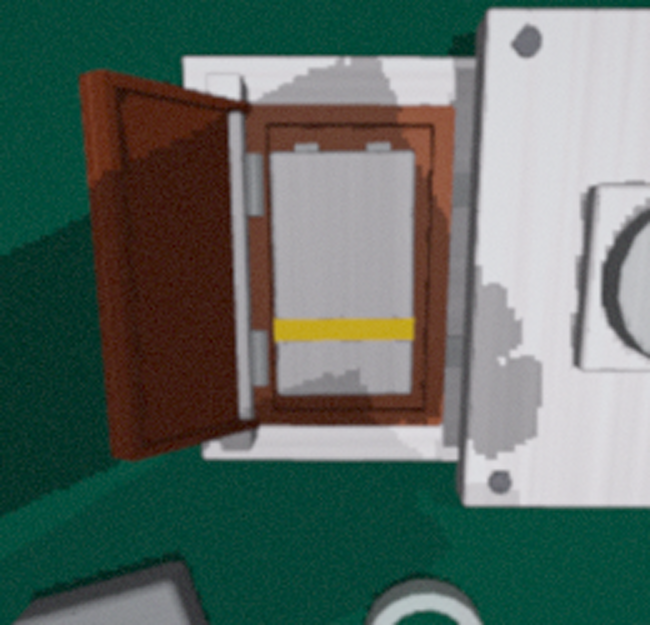

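The cell lies in the pocket (crop cols 271–415, rows 152–395; pocket 270–430, 125–410), about 2 mm to the near side, so flat and let go. Next I fold the cover, with shut fingers following its arc from outside.

```bash
cat >> p.py <<'E'
lam=25.
def arc(th,r=.058,extra=0.):
    m=.011+.010*abs(np.sin(th-np.radians(lam)))+extra
    x=r*np.cos(th)-m*np.sin(th); z=r*np.sin(th)+m*np.cos(th)
    return (n+F@[-.032+x,0,.008+z]).tolist()
E
python3 - <<'E'
from p import *
A=down(lam)
s=arc(2.0,extra=.03); print(s)
up=[s[0],s[1],.20]
for th in (2.0,1.2,.6,0): assert ctrl.ik(arc(th),A) is not None
ctrl.grip(0.)
ctrl.reach(up,A); ctrl.move_l(s,feed=.2)
f0=np.array(ctrl.state()["ft_force"])
for th in np.arange(1.95,.95,-.2):
    h=ctrl.move_l(arc(th),feed=.06,threshold=12.)
    s=ctrl.state(); print(round(th,2),h,F.T@(np.array(s["ft_force"])-f0),s["clock"])
    if h: break
ims=[ctrl.capture(k) for k in("wrist","top","scene")]
cv2.imwrite("pics/c9.png",np.hstack([ims[0][:,130:430],cv2.resize(ims[1][150:280,110:220],(250,420)),cv2.resize(ims[2][190:360,320:490],(250,420))]))
E
```

```text
[0.46551590832694856, 0.1776785566205699, 0.06751586782925788]
1.95 False [-3.2106  0.0513  6.5649] 22.7417
1.75 False [-0.0536 -0.5325 -0.3417] 23.1
1.55 False [-0.278   0.1895 -0.1781] 23.4667
1.35 False [ 0.6775 -0.34    0.4553] 23.8333
1.15 False [ 0.4662 -0.0188 -0.2235] 24.2083
```

No more viewing, so I check the cover angle numerically through the edge detections.

```bash
cat >> p.py <<'E'
def edge(th): return n+F@[-.032+.067*np.cos(th),0,.008+.067*np.sin(th)]
def look():
    for k in("top","scene"):
        ctrl.capture(k); c=cal(k)
        for l in("cover_edge","drawer_handle","cover_hinge","nest","cell_mid"): print(k,l,[(np.round(r["centre"]).tolist(),round(r["p"],2)) for r in ctrl.spot_point(k,l)][:3])
        print(k,"exp edge",{t:np.round(proj("",edge(t),c)).tolist() for t in(2,1.5,1.15,.6,0)},"handle0",np.round(proj("",n+F@[-.083,0,0],c)))
E
python3 - <<'E'
from p import *
look()
for k,box in(("top",(150,280,110,220)),("scene",(190,360,320,490))):
    im=ctrl.capture(k)[box[0]:box[1],box[2]:box[3]]; h=cv2.cvtColor(im,cv2.COLOR_BGR2HSV)
    old=cv2.cvtColor(cv2.imread(f"pics/{k}0.png")[box[0]:box[1],box[2]:box[3]],cv2.COLOR_BGR2HSV)
    for nm,q in(("old",old),("now",h)):
        m=cv2.inRange(q,(0,100,25),(15,255,200)); ys,xs=np.nonzero(m); print(k,nm,len(xs),"cols",np.percentile(xs,[2,50,98])+box[2],"rows",np.percentile(ys,[2,50,98])+box[0])
E
```

```text
top cover_edge [([156.0, 237.0], 0.91), ([185.0, 233.0], 0.36)]
top drawer_handle [([184.0, 232.0], 0.61), ([160.0, 265.0], 0.57)]
top cover_hinge [([165.0, 242.0], 0.78)]
top nest [([166.0, 232.0], 0.76)]
top cell_mid [([358.0, 176.0], 0.79), ([165.0, 231.0], 0.77), ([312.0, 139.0], 0.76)]
top exp edge {2: [155.0, 255.0], 1.5: [156.0, 240.0], 1.15: [158.0, 230.0], 0.6: [162.0, 219.0], 0: [167.0, 215.0]} handle0 [162. 265.]
scene cover_edge [([429.0, 238.0], 0.87), ([413.0, 270.0], 0.53)]
scene drawer_handle [([434.0, 245.0], 0.66), ([328.0, 252.0], 0.56)]
scene cover_hinge [([424.0, 261.0], 0.75)]
scene nest [([412.0, 275.0], 0.57)]
scene cell_mid [([184.0, 271.0], 0.92), ([413.0, 274.0], 0.88), ([170.0, 218.0], 0.6)]
scene exp edge {2: [439.0, 225.0], 1.5: [431.0, 233.0], 1.15: [425.0, 244.0], 0.6: [414.0, 263.0], 0: [406.0, 282.0]} handle0 [435. 245.]
top old 1954 cols [136. 164. 188.] rows [215. 236. 258.]
top now 695 cols [135. 173. 190.] rows [214. 232. 246.]
scene old 3197 cols [394. 429. 464.] rows [217. 246. 279.]
scene now 1390 cols [392. 428. 457.] rows [227. 248. 282.]
```

Both cameras put the cover edge at about 1.35 rad, with the handle unmoved, so the fold is working. Continuing down and pressing it shut gently.

Run:
```python
from p import *
f0=np.array(ctrl.state()["ft_force"])
for th in (.9,.65,.4,.2,.05):
    h=ctrl.move_l(arc(th),feed=.06,threshold=12.)
    s=ctrl.state(); print(round(th,2),h,F.T@(np.array(s["ft_force"])-f0),s["clock"])
    if h: break
if not h:
    h=ctrl.move_l(arc(0,extra=-.008),feed=.02,threshold=12.)
    s=ctrl.state(); print("press",h,F.T@(np.array(s["ft_force"])-f0),s["position"],arc(0),s["clock"])
ctrl.hold(.3); print(F.T@(np.array(ctrl.state()["ft_force"])-f0))
look()
```

```text
0.9 False [-0.5967 -0.03   -0.1403] 25.4917
0.65 False [-0.1689  0.7147  0.2882] 25.925
0.4 False [0.8935 0.7436 0.5593] 26.35
0.2 False [0.0829 0.6858 0.4032] 26.6667
0.05 False [-0.4011  0.4358 -0.1564] 26.9417
press True [-2.7637 -1.9881 10.7708] [0.5941 0.1645 0.0492] [0.5933456191961319, 0.16446864102476857, 0.051226182617406996] 27.3167
[-1.5742 -0.6199 10.0394]
top cover_edge [([166.0, 214.0], 0.87)]
top drawer_handle [([161.0, 265.0], 0.68)]
top cover_hinge [([164.0, 243.0], 0.56), ([309.0, 217.0], 0.41)]
top nest [([235.0, 224.0], 0.66), ([165.0, 230.0], 0.56)]
top cell_mid [([362.0, 177.0], 0.89), ([310.0, 139.0], 0.88)]
top exp edge {2: [155.0, 255.0], 1.5: [156.0, 240.0], 1.15: [158.0, 230.0], 0.6: [162.0, 219.0], 0: [167.0, 215.0]} handle0 [162. 265.]
scene cover_edge []
scene drawer_handle []
scene cover_hinge [([421.0, 263.0], 0.73), ([399.0, 294.0], 0.37)]
scene nest [([413.0, 272.0], 0.85)]
scene cell_mid [([185.0, 270.0], 0.96), ([171.0, 218.0], 0.81)]
scene exp edge {2: [439.0, 225.0], 1.5: [431.0, 233.0], 1.15: [425.0, 244.0], 0.6: [414.0, 263.0], 0: [406.0, 282.0]} handle0 [435. 245.]
```

The cover bottomed out at the right height (tip ≈ 45–47 mm) and the top view puts its edge at 0 rad. Now pushing the handle.

Run:
```python
from p import *
A=down(15); W=lambda x,z:[*(n+F@[x,0,0])[:2],z]
p=np.array(ctrl.state()["position"])
ctrl.move_l([p[0],p[1],.11],feed=.12)
c=cal("top"); ctrl.capture("top"); print("edge after lift",[(np.round(r["centre"]).tolist(),round(r["p"],2)) for r in ctrl.spot_point("top","cover_edge")][:2])
ctrl.move_l(W(-.135,.11),feed=.2,attitude=A)
ctrl.move_l(W(-.135,.019),feed=.12)
f0=np.array(ctrl.state()["ft_force"])
h=ctrl.move_l(W(-.085,.019),feed=.03,threshold=2.5)
s=ctrl.state(); print("touch",h,F.T@(np.array(s["position"])-n),F.T@(np.array(s["ft_force"])-f0),s["clock"])
h=ctrl.move_l(W(.02,.019),feed=.045,threshold=15.)
s=ctrl.state(); print("home?",h,F.T@(np.array(s["position"])-n),F.T@(np.array(s["ft_force"])-f0),s["clock"])
look()
```

```text
edge after lift [([166.0, 212.0], 0.79)]
touch True [-0.0938 -0.0002 -0.0093] [ 0.0744 -1.135  -1.3862] 32.0917
home? True [-0.02   -0.0009 -0.0103] [-2.2563  0.4044  1.5984] 33.7
top cover_edge []
top drawer_handle []
top cover_hinge []
top nest []
top cell_mid [([359.0, 176.0], 0.86), ([312.0, 141.0], 0.82)]
top exp edge {2: [155.0, 255.0], 1.5: [156.0, 240.0], 1.15: [158.0, 230.0], 0.6: [162.0, 219.0], 0: [167.0, 215.0]} handle0 [162. 265.]
scene cover_edge []
scene drawer_handle [([415.0, 267.0], 0.57)]
scene cover_hinge []
scene nest [([253.0, 229.0], 0.2)]
scene cell_mid [([170.0, 220.0], 0.58), ([184.0, 270.0], 0.57)]
scene exp edge {2: [439.0, 225.0], 1.5: [431.0, 233.0], 1.15: [425.0, 244.0], 0.6: [414.0, 263.0], 0: [406.0, 282.0]} handle0 [435. 245.]
```

Travel ended where the home position is expected (TCP −20 mm against a computed −21 mm). One gentle confirming push, then back off and check.

Run:
```python
from p import *
W=lambda x,z:[*(n+F@[x,0,0])[:2],z]
f0=np.array(ctrl.state()["ft_force"])
h=ctrl.move_l(W(-.005,.019),feed=.02,threshold=18.)
s=ctrl.state(); print("push",h,F.T@(np.array(s["position"])-n),F.T@(np.array(s["ft_force"])-f0),s["clock"])
x=(F.T@(np.array(s["position"])-n))[0]
ctrl.move_l(W(x-.05,.019),feed=.06); print("free",F.T@(np.array(ctrl.state()["ft_force"])-f0))
ctrl.move_l(W(x-.05,.15),feed=.15); ctrl.move_l(W(-.20,.25),feed=.2)
c=cal("top");im=ctrl.capture("top"); cv2.imwrite("pics/top_end.png",im)
for l in("drawer_handle","cover_edge","cell_short","cell_narrow"): print(l,[(np.round(r["centre"]).tolist(),round(r["p"],2)) for r in ctrl.spot_point("top",l)][:2])
print("exp handle home",proj("",n+F@[-.006,0,0],c), "moved by", x+.0938)
r=ctrl.spot_point("top","drawer_handle")
if r: print("handle local",F.T@(at_z("top",r[0]["centre"],.028)-n))
g=cv2.cvtColor(im[150:290,110:220],cv2.COLOR_BGR2HSV); m=cv2.inRange(g,(0,100,25),(15,255,200)); print("brown px left",m.sum()//255)
d=cv2.absdiff(im,cv2.imread("pics/top0.png")).max(2)>60; d[:,:]&=True
for nm,(u0,u1,v0,v1) in dict(rack=(270,330,175,262),short=(285,320,203,262),meter=(212,282,252,300),tape=(220,250,208,238),bin=(210,270,115,168),driver=(350,375,262,350),spray=(400,437,215,243)).items(): print(nm,d[v0:v1,u0:u1].sum())
```

```text
push True [-0.0202 -0.0009 -0.0109] [ 4.5999 -0.483  -1.7898] 34.6333
free [ 5.5847 -0.3703 -3.0028]
drawer_handle [([165.0, 233.0], 0.87)]
cover_edge []
cell_short [([310.0, 217.0], 0.6)]
cell_narrow [([314.0, 242.0], 0.58)]
exp handle home [np.float64(165.54390759668038), np.float64(232.35275335105084)] moved by 0.07362617595054016
handle local [-0.0069  0.0007  0.    ]
brown px left 0
rack 454
short 0
meter 0
tape 0
bin 0
driver 0
spray 0
```

```bash
python3 -c "
from workcell import ctrl
ctrl.sign_off(); print(ctrl.state()['clock'])"
```

```text
the job is handed in; nothing more can be done
the job is handed in; nothing more can be done
```

I took the largest cell (the far one in the rack) out along its length, laid it in the nest, folded the cover down and slid the drawer home. I handed the job in after about 37 s on the robot's clock.

**What the last checks showed:**
- **Cell:** it lay flat and let go in the nest, about 2.4 mm across and 2 mm along from the middle. That was checked before the cover went down; afterwards it could no longer be seen.
- **Cover:** pressing it down bottomed out at about 46 mm above the table (47 expected). The top camera put its edge at 0 rad, before and after lifting off.
- **Drawer:** it stopped twice at the same place, at the 15 N and then the 18 N force limit. The handle was detected within 1 mm of its computed home position, and none of the brown nest or cover shows any more.
- **Other things:** the two other cells and the meter, tape roll, bin, driver and spray look unchanged in the top picture.

**What disagreed or is less certain:**
- The drawer travelled about 74 mm, not 90, so it was probably not fully out at the start; the step limits only need more than 50 mm.
- The gripper read a 48 mm opening on the 50 mm cell, which I took as compliance in the pads.
- The first wrist look at the fixture faced the wrong way and had to be repeated.
- The 12-picture viewing limit ran out before the cover was folded. Cover and drawer were therefore checked by force, detections and pixel counts only.

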